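# Re-hang the marker caddy on the yellow stand

## Task

Take the marker caddy with the blue grip off its grey stand and hang it, by its carrying bar, on both hooks of the empty yellow stand. Carry it level, do not set it down on the way, and lower it gently onto the hooks; leave the caddy with the orange grip hanging where it is.

Things in the scene. Friction and masses are not known exactly. Their poses are not given: they have to be found in the camera images.
- caddy_blue: Sizes in mm. Open aluminium tray of markers, 90x110, under a steel bar 210 long, 10x10, with a BLUE grip block at its middle: 16 thick (x), 40 long (y), from 6 below to 24 above the bar's centre line. Straps at y +-53; tray rim 50, floor 100 below the bar. Origin: bar's middle, on its centre line; y along the bar, z up; pinch across x. 0.2-0.45 kg. Hangs on a grey stand, bar 150 above the bench.
- stand_yellow: In mm. Empty YELLOW twin-hook stand, fixed. Hooks at y +-80, arms 12 wide, floor top at z 145, 26 long in x about x=0, between leaning tip and back stop (mouth 45, top z 170), open upwards. Hung bar: along y, centre at x 0, y 0, z 150 (play 8 in x, 19 in y). Posts at x 95, 145 high; base 200 wide, x -60 to 110. Origin: base underside below the hung bar; x from hook tips to posts, z up.
- stand_a: GREY twin-hook stand on which the blue caddy starts, fixed to the bench; same shape, size (mm), origin and axes as the yellow stand. Another grey stand like it carries the orange caddy.
- caddy_orange: Bystander, leave it alone: the caddy with the ORANGE grip block, otherwise the same shape, size (mm), origin and axes as the blue one, hanging on the other grey stand, bar 150 mm above the bench.

How it is judged (in metres and radians):
At the end, for the whole second after the job is handed in: The blue caddy hangs still on both hooks of the yellow stand: its bar within 15 mm across and 22 mm along the hooks' middle, its centre 143 to 160 mm above the stand's underside, level and in line with the hooks within 10 degrees (x of caddy_blue in the frame of stand_yellow between -0.015 and 0.015 m and y of caddy_blue in the frame of stand_yellow between -0.022 and 0.022 m and z of caddy_blue in the frame of stand_yellow between 0.143 and 0.16 m and angle between caddy_blue's own z axis and vertical below 0.175 rad and angle between the y axis of caddy_blue and the y axis of stand_yellow, either way round below 0.175 rad and linear speed of caddy_blue below 0.03 m/s); the robot touches nothing.
It fails at once if the blue caddy is tilted more than 20 degrees (angle between caddy_blue's own z axis and vertical above 0.35 rad).
It fails at once if the blue caddy is set down or dropped: its bar comes lower than 120 mm above the bench (height (world z) of caddy_blue below 0.12 m).
It fails at once if the blue caddy is set down and let go of anywhere between its grey stand and the yellow one (horizontal distance between caddy_blue and stand_yellow above 0.06 m and horizontal distance between caddy_blue and stand_a above 0.06 m and contact force between caddy_blue and the fingers below 0.2 N and linear speed of caddy_blue below 0.02 m/s).
It fails at once if the blue caddy is dropped or driven onto the yellow stand faster than 0.5 m/s (horizontal distance between caddy_blue and stand_yellow below 0.03 m and height (world z) of caddy_blue below 0.2 m and linear speed of caddy_blue above 0.5 m/s).
It fails at once if the orange caddy is moved by more than 20 mm or tilted more than 15 degrees (distance of caddy_orange from where it was at the start of the episode above 0.02 m or angle between caddy_orange's own z axis and vertical above 0.26 rad).
It also fails if it takes over 45 s, if anything falls off the work surface, if the arm or the gripper's body presses on something with over 40 N, if the wrist force passes 120 N, or if a joint passes its speed limit or range.

## Robot

A 6-joint arm with a two-finger parallel gripper is mounted at the origin on the work surface. World frame = base frame: x ahead of the robot, y to its left, z up, the work surface at z = 0. Lengths are in mm, angles in degrees, forces in N, time in s.
With the tool pointing down it reaches from about 350 to 850 mm from the base axis. Payload 8.1 kg.
Tool frame: the origin (TCP) lies at the very end of the fingers, on their centre line; the grasp point (between the pads) lies 19 mm behind it; z points along the fingers, y is the line along which they close (so a half turn about z gives the same grasp; the last joint's range is limited). The gripper opens to 85 mm and grips with 20 to 120 N. Pads are 22 mm wide; open, the fingers measure 114 mm over their backs; the gripper's body (76 mm by 85 mm) begins 54 mm behind the grasp point. The pads swing forward as they close: fully open they stand 13 mm farther back than shut.
Start: joints at [-77.773, 7.471, 85.268, -0, 87.261, -4.893], TCP at [176.644, -573.413, 231.292] pointing down, gripper open.
Joint ranges: [-169.43, 169.43], [-51.17, 129.36], [1.28, 143.12], [-76.62, 256.62], [0, 156.53], [-152.29, 152.29]. Speed limits (degrees/s): [136.94, 136.94, 159.86, 180, 180, 180].

## Interface

Orientations are given as [roll, pitch, yaw] about the fixed x, y, z axes, in that order (R = Rz(yaw) Ry(pitch) Rx(roll)).
In Python, from bench import * gives the robot as it stands.
- The arm moves only by the tool play_rows, never from a script. Its argument "increments" is a list of rows, each a list of 3 entries, a list of its own where there are three numbers: the gripper's target within -1 to 1 (fully open at 1, half-way at 0, shut at -1), then the shift along the tool's x, y, z in mm, then the turn about the tool's z in rad. A call has 1 to 12 rows; each row shifts and turns the commanded pose from where the row before left it, along the tool's axes as they then stand; what a row does not reach is not made up. A row lasts 1/12 s, in which the tool goes at most 41.7 mm and 7.16 degrees, less where a joint would pass 70% of its speed; a pose out of reach is approached as far as the arm can. A call is refused whole if a number of a shift passes 41.7 or a number of a turn 0.125, either way. A call with a gripper value outside its range is refused whole. The fingers move at their own pace and stop on an object; "force" is the grip in N (left out, the last holds). Time passes only in rows, so rows that do not move let the fingers close. It gives the time, the measured TCP pose, the force, the opening and the grip force at its end, in the units of the state.
- sense(): the state, without advancing time (a new reading comes with each control period).
- snapshot(name): name is "scene" or "top" or "wrist"; returns a dict with "color" (384x512x3 uint8, red, green, blue), "intrinsics" (3x3 intrinsics, pixels), "world_from_camera" (4x4, takes a point from camera to world coordinates). Camera axes: x right, y down, z forward; pixel columns grow to the right and rows downward; lengths in mm; the calibration is good to about 2 mm. A picture is of the moment at which its call begins. There is no depth.
- hand_in(): hands the job in; it is judged then, once.
Trained networks look in a picture, given as the dict that the camera call returned (one of the last four; its "shot" number tells which), for a name from the list of things; names that differ only in an ending like _2 or _b are one class to them, and where a whole thing is asked for, a point or a joint stands for the part that bears it (a point fixed in the world has none). Each returns a list of dicts, best first, with "p" (0 to 1); they miss things now and then, are a little off and sometimes report something else, mostly with a low value. They report only what shows in the picture. A call takes as long as a camera call.
- find_in(query, picture): "xyz" ([x, y, z] in mm, in the coordinates of the camera as it stood for that picture, good to about 4 mm: the middle of the surface that is visible of it).
- regions_of(query, picture): "mask" (384x512 bool, what is visible of it).
- pinpoint(query, picture): "xyz" ([x, y, z] in mm, in the coordinates of the camera as it stood for that picture, good to about 4 mm: a listed point, or the origin of a listed thing).
The state is a dict: "time": time; "joint_pos": joint angles; "qd": joint speeds; "joint_efforts": joint torques, N m; "tool_pos": TCP position; "tcp_rot": TCP orientation; "ft_force": force on the tool from outside, world axes, zero at the start; "wrist_torque": the same for the moment, N m; "finger_gap": finger opening in mm; "grip_force": force on a finger pad.
Only numpy, scipy, OpenCV 4.12 (cv2) and the standard library are available. Lean on these libraries where they do the work, as an engineer would, in place of code of your own. Each camera call takes 0.05 s, during which the arm holds its last target. There are 200 camera calls.

## Working session

There is one attempt and no reset: what is moved stays moved. The work goes in short steps, Python scripts to look and compute and a tool call to move; the robot and the scene stay as the last step left them, time stands still between calls to the robot, and variables do not carry over. Pictures are saved under pics/ and viewed, at most 10 in all, crops included, and the job is handed in when it is done.

Besides the shell and the picture viewer there is one more tool, called after "Request:" as name(argument=value, ...), one argument or row to a line, values as JSON. play_rows: Moves the arm, as the interface text tells. Its arguments: {"type":"object","properties":{"increments":{"type":"array","items":{"type":"array"}},"force":{"type":"number"}},"required":["increments"]}

```bash
mkdir -p pics
cat > h.py <<'E'
from bench import *
import numpy as np, cv2
def W(p,xyz): return (p["world_from_camera"]@np.r_[xyz,1])[:3]
def save(p,n): cv2.imwrite(f"pics/{n}.png",cv2.cvtColor(p["color"],cv2.COLOR_RGB2BGR))
E
python3 - <<'E'
from h import *
ims=[]
for c in ["scene","top"]:
    p=snapshot(c); save(p,c+"0")
    for q in ["caddy_blue","stand_yellow","stand_a","caddy_orange"]:
        print(c,q,[(W(p,d["xyz"]).round(),round(d["p"],2)) for d in pinpoint(q,p)][:3])
print({k:np.round(v,2) for k,v in sense().items()})
E
```

```text
scene caddy_blue [(array([522.,   1., 151.]), 0.72)]
scene stand_yellow [(array([549., 326.,  -2.]), 0.56), (array([ 565., -341.,  151.]), 0.42)]
scene stand_a [(array([522.,  -1.,  -3.]), 0.8)]
scene caddy_orange [(array([ 568., -342.,  150.]), 0.93)]
top caddy_blue [(array([520.,   3., 148.]), 0.69)]
top stand_yellow [(array([546., 329.,  -0.]), 0.56)]
top stand_a [(array([520.,  -2.,   2.]), 0.8)]
top caddy_orange []
{'time': np.float64(0.5), 'joint_pos': array([-77.77,   7.47,  85.27,  -0.  ,  87.26,  -4.89]), 'qd': array([-0.  , -0.16, -0.05,  0.07,  0.06, -0.04]), 'joint_efforts': array([ -0.  , -56.87, -50.04,  -0.  ,   0.  ,  -0.  ]), 'tool_pos': array([ 176.63, -573.42,  231.28]), 'tcp_rot': array([180.  ,   0.  ,  17.12]), 'ft_force': array([ 0.3 ,  0.45, -0.47]), 'wrist_torque': array([-0.03,  0.  ,  0.01]), 'grip_force': np.float64(0.0), 'finger_gap': np.float64(85.52)}
```

View pics/top0.png

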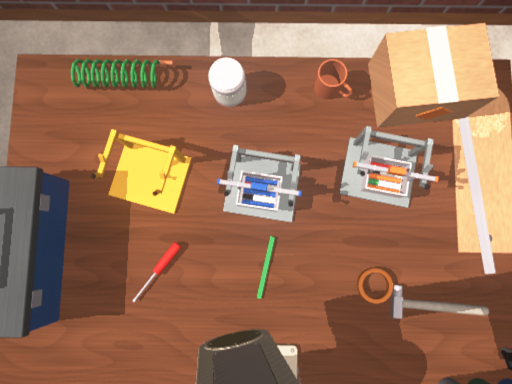

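View pics/scene0.png

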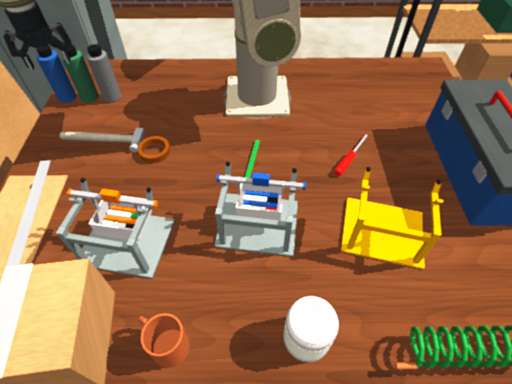

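The top view shows the blue caddy at about (260,187) px and the yellow stand at about (150,170) px. The orange caddy is to the right at (390,175). The network positions agree with this: blue at about (521,0,150) and the yellow origin at about (547,327,0). I'll move above the blue caddy.

Request:
play_rows(
  increments=[
    [1,[20,-18,-12],0],
    [1,[27,-24,-12],0],
    [1,[27,-24,-12],0],
    [1,[28,-25,-12],0],
    [1,[28,-25,-10],0],
    [1,[28,-25,-8],0],
    [1,[28,-25,-7],0],
    [1,[28,-25,-7],0],
    [1,[28,-25,0],0],
    [1,[28,-25,0],0],
    [1,[28,-25,0],0],
    [1,[28,-25,0],0],
  ],
)

```text
time: 1.5
tool_pos: [403.1, -197.7, 311.7]
tcp_rot: [180.0, -0.0, 17.1]
ft_force: [1.0, -1.5, 0.3]
finger_gap: 85.0
grip_force: 0.0
```

Request:
play_rows(
  increments=[
    [1,[28,-25,0],-0.1],
    [1,[28,-25,0],0],
    [1,[28,-25,0],0],
    [1,[28,-25,0],0],
    [1,[28,-25,0],0],
    [1,[28,-25,0],0],
    [1,[0,0,0],-0.12],
    [1,[0,0,0],-0.12],
    [1,[0,0,0],-0.12],
    [1,[0,0,0],-0.12],
    [1,[0,0,0],-0.12],
    [1,[0,0,0],-0.12],
  ],
)

```text
time: 2.5
tool_pos: [502.4, 2.5, 311.4]
tcp_rot: [180.0, -0.0, 64.5]
ft_force: [0.1, 0.4, 0.0]
finger_gap: 85.8
grip_force: 0.0
```

Request:
play_rows(
  increments=[
    [1,[0,0,0],-0.12],
    [1,[0,0,0],-0.12],
    [1,[0,0,0],-0.07],
    [1,[0,0,0],0],
    [1,[0,0,0],0],
  ],
)

```text
time: 2.92
tool_pos: [502.4, 2.3, 311.4]
tcp_rot: [180.0, -0.0, 81.7]
ft_force: [0.5, 0.4, 0.4]
finger_gap: 85.2
grip_force: 0.0
```

```bash
cat >> h.py <<'E'
def ray(p,uv,z):
    T=p["world_from_camera"]; d=T[:3,:3]@np.linalg.solve(p["intrinsics"],[uv[0],uv[1],1]); o=T[:3,3]
    return (o+d*(z-o[2])/d[2])
E
python3 - <<'E'
from h import *
p=snapshot("wrist"); save(p,"w1")
for q in ["caddy_blue","stand_a","stand_yellow"]:
    print(q,[(W(p,d["xyz"]).round(),round(d["p"],2)) for d in pinpoint(q,p)][:3])
s=sense();print(s["tool_pos"],s["tcp_rot"],s["time"],s["joint_pos"]); print(p["world_from_camera"].round(2))
t=snapshot("top")
cv2.imwrite("pics/topc.png",cv2.resize(cv2.cvtColor(t["color"],cv2.COLOR_RGB2BGR)[110:230,80:200],(720,720))[:600])
E
```

```text
caddy_blue [(array([523.,  -2., 149.]), 0.93)]
stand_a []
stand_yellow []
[502.41523413   2.32803261 311.32143092] [1.79996877e+02 5.99424916e-04 8.17706729e+01] 3.1167 [-5.58294329e+00 -8.88251340e+00  9.32154528e+01 -7.46615764e-04
  9.56639688e+01  2.64631011e+00]
[[ 9.9000e-01 -1.4000e-01 -4.0000e-02  5.1274e+02]
 [-1.4000e-01 -9.5000e-01 -2.9000e-01  7.6450e+01]
 [-0.0000e+00  2.9000e-01 -9.6000e-01  4.5313e+02]
 [ 0.0000e+00  0.0000e+00  0.0000e+00  1.0000e+00]]
```

View pics/w1.png

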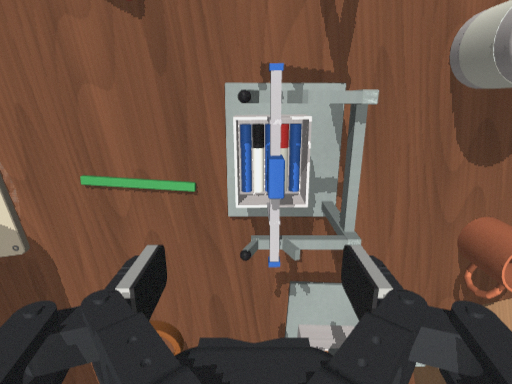

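The wrist view shows the blue bar running from (277,66) to (274,265) px, with the grip block around (276,177). It is nearly parallel to the finger plane.

Run:
```python
from h import *
p=snapshot("wrist")
a=ray(p,(277,65),150);b=ray(p,(274,266),150)
print(a.round(1),b.round(1),(a+b)/2,np.linalg.norm(a-b),np.degrees(np.arctan2(a[0]-b[0],a[1]-b[1])))
print(ray(p,(276.5,158),174),ray(p,(276,198),174))
```

```text
[538.5 104.  150. ] [ 509.8 -106.3  150. ] [524.14980522  -1.10779491 150.        ] 212.2453701542728 7.762959609915999
[526.34915858  21.67873557 174.        ] [521.14194747 -17.47294941 174.        ]
```

View pics/topc.png

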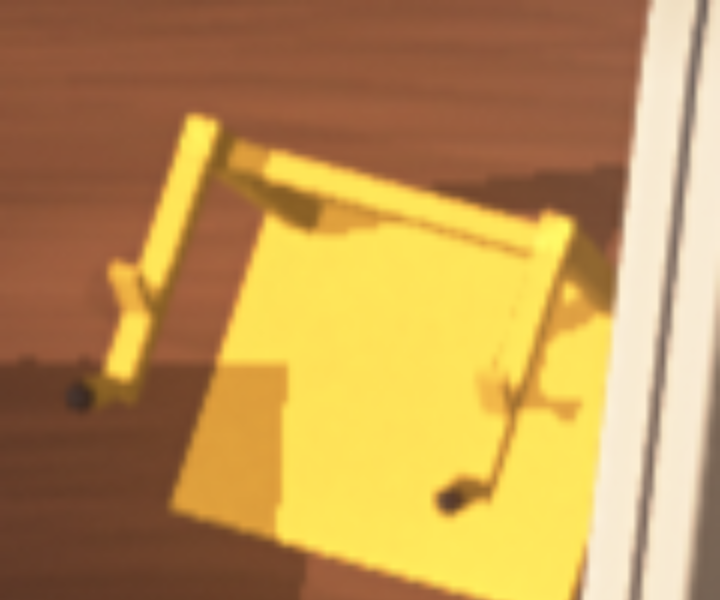

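Request:
play_rows(
  increments=[
    [1,[1,11,5],0],
    [1,[0.5,10.8,15],-0.007],
    [1,[0,0,20],0],
    [1,[0,0,20],0],
    [1,[0,0,20],0],
    [1,[0,0,20],0],
    [1,[0,0,20],0],
    [1,[0,0,20],0],
    [1,[0,0,15],0],
    [1,[0,0,10],0],
    [1,[0,0,6],0],
    [1,[0,0,0],0],
  ],
)

```text
time: 4.22
tool_pos: [523.5, 0.8, 139.1]
tcp_rot: [-179.9, 0.0, 82.3]
ft_force: [-1.3, 0.4, -0.3]
finger_gap: 85.5
grip_force: 0.0
```

Request:
play_rows(
  increments=[
    [-1,[0,0,0],0],
    [-1,[0,0,0],0],
    [-1,[0,0,0],0],
    [-1,[0,0,0],0],
    [-1,[0,0,0],0],
    [-1,[0,0,0],0],
    [-1,[0,0,0],0],
    [-1,[0,0,0],0],
    [-1,[0,0,0],0],
    [-1,[0,0,0],0],
    [-1,[0,0,0],0],
    [-1,[0,0,0],0],
  ],
  force=60,
)

```text
time: 5.22
tool_pos: [524.5, 0.7, 140.9]
tcp_rot: [180.0, -0.0, 82.3]
ft_force: [-1.2, -0.8, 5.5]
finger_gap: 15.0
grip_force: 59.3
```

Request:
play_rows(
  increments=[
    [-1,[0,0,-3],0],
    [-1,[0,0,-6],0],
    [-1,[0,0,-10],0],
    [-1,[0,0,-14],0],
    [-1,[0,0,-16],0],
    [-1,[0,0,-18],0],
    [-1,[0,0,-18],0],
    [-1,[0,0,-18],0],
    [-1,[0,0,-18],0],
    [-1,[0,0,-16],0],
    [-1,[0,0,-14],0],
    [-1,[0,0,-9],0],
  ],
)

```text
time: 6.22
tool_pos: [524.6, 0.7, 302.7]
tcp_rot: [179.9, -0.0, 82.3]
ft_force: [1.0, 0.5, -4.2]
finger_gap: 15.3
grip_force: 58.8
```

Run:
```python
from h import *
s=sense();print(s["tool_pos"],s["tcp_rot"],s["finger_gap"],s["ft_force"])
for c in ("wrist","top","scene"):
    p=snapshot(c); save(p,c+"2")
    for q in ["caddy_blue","stand_yellow"]:
        print(c,q,[(W(p,d["xyz"]).round(),round(d["p"],2)) for d in pinpoint(q,p)][:3])
    if c=="top":
        a=ray(p,(93.2,175.8),170);b=ray(p,(155.3,193),170);print(a,b,np.linalg.norm(a-b),np.degrees(np.arctan2(a[0]-b[0],a[1]-b[1])))
        a=ray(p,(113.3,131),145);b=ray(p,(172,146.5),145);print(a,b,np.linalg.norm(a-b),np.degrees(np.arctan2(a[0]-b[0],a[1]-b[1])))
```

```text
[524.58530468   0.72572491 302.74386103] [ 1.79872061e+02 -6.00943144e-03  8.22684379e+01] 15.277358583692157 [ 1.03893882  0.49089348 -4.15179887]
wrist caddy_blue [(array([522.,   1., 312.]), 0.75)]
wrist stand_yellow []
top caddy_blue [(array([525.,   3., 304.]), 0.62), (array([548., 330.,  -1.]), 0.36)]
top stand_yellow [(array([549., 326.,   1.]), 0.7)]
[543.56775398 411.15418341 170.        ] [503.10659237 254.9120221  170.        ] 161.39615413475497 14.51862517847666
[665.74004956 378.68842183 145.        ] [627.11554847 225.21804456 145.        ] 158.25614927892718 14.126478112292247
scene caddy_blue [(array([521.,   1., 307.]), 0.74)]
scene stand_yellow [(array([552., 328.,  -1.]), 0.77)]
```

View pics/wrist2.png

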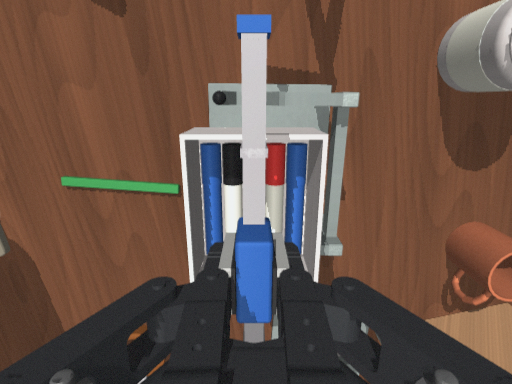

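The caddy hangs level in the fingers, with its bar vertical in the wrist image. The top view puts the yellow tips 161 mm apart against an expected 160, the yaw at about -14.3° and the origin at about (549,327). I'll carry the caddy over.

Request:
play_rows(
  increments=[
    [-1,[0,0,0],0.015],
    [-1,[0,0,0],0.04],
    [-1,[0,0,0],0.04],
    [-1,[0,0,0],0.02],
  ],
)

```text
time: 7.0
tool_pos: [524.1, 0.8, 300.0]
tcp_rot: [-180.0, 0.0, 75.5]
ft_force: [-0.5, 0.9, -3.5]
finger_gap: 15.5
grip_force: 58.7
```

Request:
play_rows(
  increments=[
    [-1,[2,-0.4,0],0],
    [-1,[5,-0.9,0],0],
    [-1,[8,-1.4,0],0],
    [-1,[11,-2,0],0],
    [-1,[14,-2.5,0],0],
    [-1,[16,-2.8,0],0],
    [-1,[17,-3,0],0],
    [-1,[17,-3,0],0],
    [-1,[17,-3,0],0],
    [-1,[17,-3,0],0],
    [-1,[17,-3,0],0],
    [-1,[17,-3,0],0],
  ],
)

```text
time: 8.0
tool_pos: [535.9, 162.9, 300.3]
tcp_rot: [-180.0, -0.0, 75.7]
ft_force: [-0.0, 0.8, -4.1]
finger_gap: 15.5
grip_force: 58.6
```

Request:
play_rows(
  increments=[
    [-1,[17,-3,0],0],
    [-1,[17,-3,0],0],
    [-1,[17,-3,0],0],
    [-1,[17,-3,0],0],
    [-1,[17,-3,0],0],
    [-1,[17,-3,0],0],
    [-1,[16,-2.8,0],0],
    [-1,[14,-2.5,0],0],
    [-1,[12,-2.1,0],0],
    [-1,[9,-1.6,0],0],
    [-1,[7,-1.2,0],0],
    [-1,[4,-0.8,0],0],
  ],
)

```text
time: 9.0
tool_pos: [548.6, 327.7, 300.1]
tcp_rot: [-180.0, 0.0, 75.7]
ft_force: [0.2, 0.1, -3.6]
finger_gap: 15.4
grip_force: 58.7
```

Run:
```python
from h import *
s=sense();print(s["tool_pos"],s["tcp_rot"],s["finger_gap"],s["ft_force"],s["time"])
for c in ("wrist","top","scene"):
    p=snapshot(c); save(p,c+"3")
    for q in ["caddy_blue","stand_yellow"]:
        print(c,q,[(W(p,d["xyz"]).round(),round(d["p"],2)) for d in pinpoint(q,p)][:3])
```

```text
[548.63124064 327.68892631 300.14634145] [-1.79990113e+02  4.85275451e-03  7.57008136e+01] 15.388253676724267 [ 0.1877311   0.06275752 -3.5561834 ] 9.0
wrist caddy_blue [(array([548., 328., 304.]), 0.97)]
wrist stand_yellow []
top caddy_blue [(array([547., 329., 307.]), 0.87)]
top stand_yellow [(array([548., 327.,   5.]), 0.6)]
scene caddy_blue [(array([549., 324., 309.]), 0.89)]
scene stand_yellow [(array([549., 325.,   2.]), 0.92)]
```

View pics/wrist3.png

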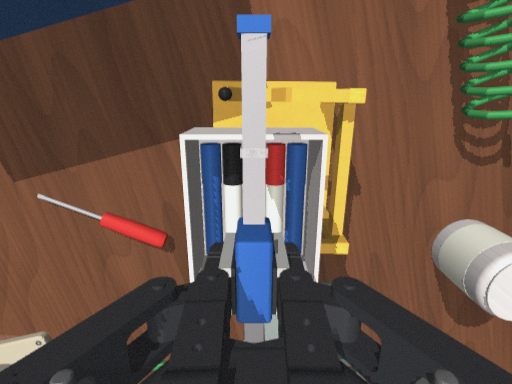

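View pics/scene3.png

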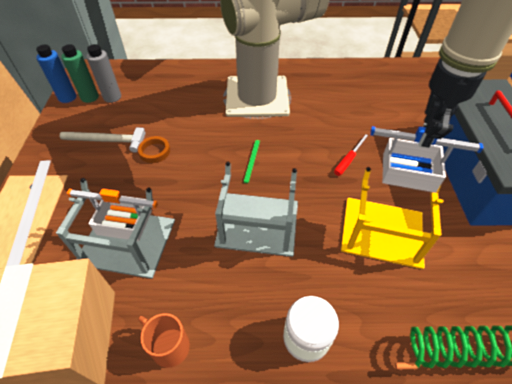

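The wrist view shows the yellow tip at (225,93) px and the arm end at (365,95). Over the grey stand these were at (219,98) and (358,99), so the tool is a few mm off. I'll quantify that.

Run:
```python
from h import *
p=snapshot("wrist")
c,s_=np.cos(np.radians(-14.3)),np.sin(np.radians(-14.3)); R=np.array([[c,s_],[-s_,c]])
t=sense()["tool_pos"][:2]
print("yellow tip",R@(ray(p,(225,93),170)[:2]-t),"corner",R@(ray(p,(365,95),145)[:2]-t))
print("grey-equivalent tip",R@(ray(p,(219,98),170)[:2]-t),"corner",R@(ray(p,(358,99),145)[:2]-t))
print("bar end",R@(ray(p,(254,16),310)[:2]-t))
```

```text
yellow tip [-25.05013988  80.1781281 ] corner [104.31679036  78.89100768]
grey-equivalent tip [-30.34934676  76.07348319] corner [98.09927199 75.29647855]
bar end [ -0.22559983 105.8675692 ]
```

Request:
play_rows(
  increments=[
    [-1,[0,1,3],0],
    [-1,[0,1,8],0],
    [-1,[0,0.5,12],0],
    [-1,[0,0,15],0],
    [-1,[0,0,16],0],
    [-1,[0,0,16],0],
    [-1,[0,0,16],0],
    [-1,[0,0,14],0],
    [-1,[0,0,10],0],
    [-1,[0,0,6],0],
    [-1,[0,0,3],0],
    [-1,[0,0,0],0],
  ],
)

```text
time: 10.5
tool_pos: [550.9, 326.1, 180.7]
tcp_rot: [-180.0, 0.0, 75.7]
ft_force: [-0.5, 0.5, -3.8]
finger_gap: 14.9
grip_force: 58.6
```

Run:
```python
from h import *
s=sense();print(s["tool_pos"],s["ft_force"],s["time"])
p=snapshot("wrist"); save(p,"w4")
```

```text
[550.87314402 326.13769057 180.6803918 ] [-0.51460515  0.46766207 -3.83752604] 10.5
```

View pics/w4.png

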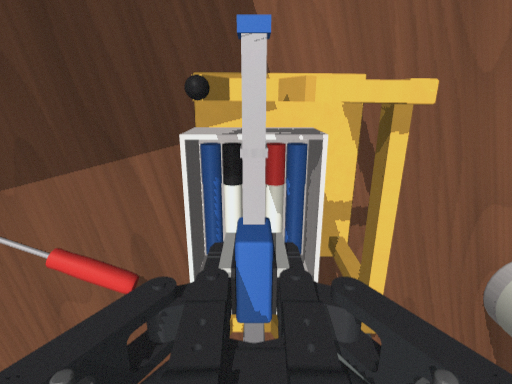

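The tip at (197,88) and the back stop at (280–315,88) bracket the bar at x≈254, so the bar is inside the mouth. I'll lower gently.

Request:
play_rows(
  increments=[
    [-1,[0,-0.5,3],0],
    [-1,[0,0,5],0],
    [-1,[0,0,6],0],
    [-1,[0,0,6],0],
    [-1,[0,0,5],0],
    [-1,[0,0,4],0],
    [-1,[0,0,3],0],
    [-1,[0,0,2],0],
    [-1,[0,0,1],0],
    [-1,[0,0,1],0],
    [-1,[0,0,0],0],
    [-1,[0,0,0],0],
  ],
)

```text
time: 11.55
tool_pos: [550.7, 326.4, 145.5]
tcp_rot: [180.0, -0.0, 75.7]
ft_force: [-0.3, -0.8, -4.0]
finger_gap: 15.4
grip_force: 58.7
```

Request:
play_rows(
  increments=[
    [-1,[0,0,1],0],
    [-1,[0,0,1],0],
    [-1,[0,0,1],0],
    [-1,[0,0,0.5],0],
    [-1,[0,0,0],0],
    [-1,[0,0,0],0],
  ],
)

```text
time: 12.05
tool_pos: [550.5, 326.3, 141.7]
tcp_rot: [-180.0, 0.0, 75.7]
ft_force: [-0.6, 0.2, -4.3]
finger_gap: 15.3
grip_force: 58.7
```

Request:
play_rows(
  increments=[
    [-1,[0,0,0.7],0],
    [-1,[0,0,0.7],0],
    [-1,[0,0,0.6],0],
    [-1,[0,0,0],0],
    [-1,[0,0,0],0],
  ],
)

```text
time: 12.47
tool_pos: [550.8, 326.5, 141.0]
tcp_rot: [180.0, -0.0, 75.7]
ft_force: [-4.5, -2.2, 5.5]
finger_gap: 15.4
grip_force: 59.9
```

Run:
```python
from h import *
s=sense();print(s["tool_pos"],s["ft_force"],s["time"])
p=snapshot("wrist"); save(p,"w5")
p=snapshot("scene")
cv2.imwrite("pics/s5.png",cv2.resize(cv2.cvtColor(p["color"],cv2.COLOR_RGB2BGR)[120:280,320:512],None,fx=3.7,fy=3.7,interpolation=2))
```

```text
[550.76130623 326.4539688  140.96743346] [-4.53082149 -2.2043827   5.4930534 ] 12.4667
```

View pics/s5.png

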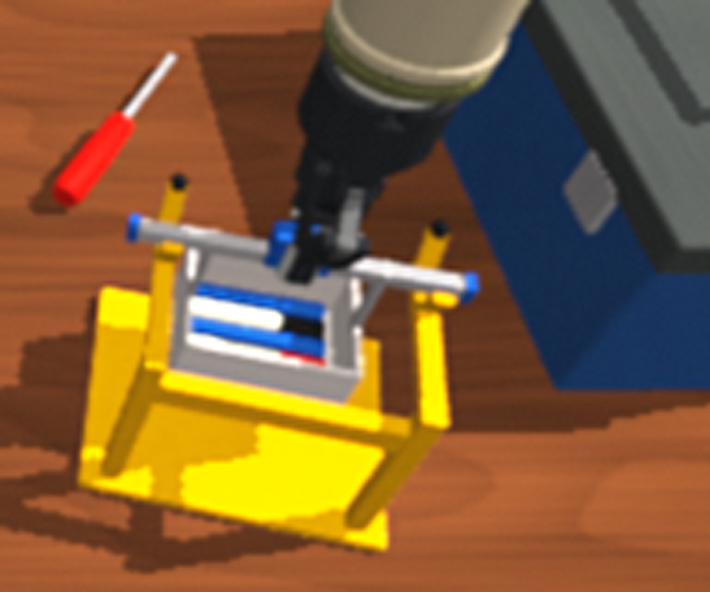

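The bar lies across both yellow hooks, between the tips and the stops. The force has gone from -4 N to +5.5 N, so the hooks are carrying the caddy. I'll release and retract.

Request:
play_rows(
  increments=[
    [-0.5,[0,0,0],0],
    [-0.3,[0,0,0],0],
    [0,[0,0,0],0],
    [0.5,[0,0,0],0],
    [1,[0,0,0],0],
    [1,[0,0,0],0],
    [1,[0,0,0],0],
    [1,[0,0,0],0],
    [1,[0,0,0],0],
    [1,[0,0,0],0],
  ],
)

```text
time: 13.4
tool_pos: [550.6, 326.3, 139.8]
tcp_rot: [180.0, -0.0, 75.7]
ft_force: [-0.9, -0.3, -0.7]
finger_gap: 85.5
grip_force: 0.0
```

Request:
play_rows(
  increments=[
    [1,[0,0,-3],0],
    [1,[0,0,-8],0],
    [1,[0,0,-15],0],
    [1,[0,0,-20],0],
    [1,[0,0,-20],0],
    [1,[0,0,-20],0],
    [1,[0,0,-20],0],
    [1,[0,0,-20],0],
    [1,[0,0,-15],0],
    [1,[0,0,-8],0],
    [1,[0,0,0],0],
    [1,[0,0,0],0],
  ],
)

```text
time: 14.4
tool_pos: [550.7, 326.4, 289.0]
tcp_rot: [180.0, -0.0, 75.7]
ft_force: [-0.6, 0.5, -0.7]
finger_gap: 85.5
grip_force: 0.0
```

Run:
```python
from h import *
s=sense();print(s["tool_pos"],s["finger_gap"],s["ft_force"],s["time"])
for i in range(2):
  for c in ("wrist","scene"):
    p=snapshot(c)
    if i: save(p,c+"6")
    for q in ["caddy_blue","stand_yellow"]:
        print(c,q,[(W(p,d["xyz"]).round(),round(d["p"],2)) for d in pinpoint(q,p)][:2])
```

```text
[550.7153561  326.40242459 289.03327515] 85.50018775695807 [-0.58647116  0.49856989 -0.74872672] 14.4
wrist caddy_blue [(array([550., 330., 149.]), 0.73)]
wrist stand_yellow []
scene caddy_blue [(array([549., 326., 151.]), 0.9)]
scene stand_yellow [(array([550., 327.,  -1.]), 0.58)]
wrist caddy_blue [(array([548., 327., 149.]), 0.97)]
wrist stand_yellow []
scene caddy_blue [(array([549., 324., 152.]), 0.67), (array([520.,  -2.,  -0.]), 0.55)]
scene stand_yellow [(array([551., 326.,  -0.]), 0.82)]
```

View pics/wrist6.png

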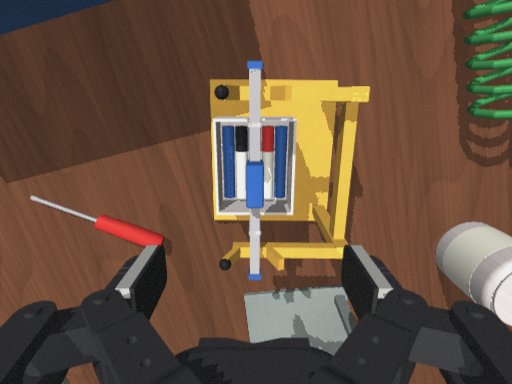

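The bar, from (255,64) to (255,277) px, lies level across both hooks. The tips at (222,92) and (225,264) are on the left and the stops on the right, and the gripper is clear.

```bash
python3 -c "
from bench import *
print(hand_in())"
```

```text
the job is handed in; nothing more can be done
None
```

The blue caddy hangs on both hooks of the yellow stand, with its bar about 150 mm above the bench and within a few mm of centre. The gripper is clear, the orange caddy was left alone, and I handed the job in at about 15 s; no verdict came back.

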